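Roll the oil canisters spout-up on the pastry board

TASK

Two steel oil canisters lie on the pine board with their off-centre spouts pointing anywhere, and a bottle stopper stands between them in their way. Put the stopper in the brown bowl, then roll each canister along the board, without lifting it, until its spout is uppermost, and leave both lying still and across the board between the end battens, as they do now. Do not shift the bowl, the strainer or the corkscrew.

Things in the scene. Friction and masses are not known exactly. Their poses are not given: they have to be found in the camera images.
- board: pine board fixed to the counter, 240 mm (its x) by 520 mm (its y), top face flat and 20 mm above its origin, which is the centre of its underside. Along each short end (y = +/-260 mm) runs a batten 15 mm wide that stands 12 mm above the top face, its inner face 245 mm from the centre. The canisters roll along the board's y
- big: the larger of two plain steel cylindrical canisters, 60 mm diameter, 150 mm long, about 450 g, loose, lying on the board, axis along the board's x. Origin: its middle, on its axis, 30 mm above the board's top; x along its axis towards the spout's end. Pushed from the side it rolls without slipping on the board; pushed at 30 mm/s it stops within a few mm of the pusher, at 100 mm/s it runs on for some 30 mm
- small: the smaller of two plain steel cylindrical canisters, 48 mm diameter, 150 mm long, about 300 g, loose, lying on the board, axis along the board's x. Origin: its middle, on its axis, 24 mm above the board's top; x along its axis towards the spout's end. Pushed from the side it rolls without slipping on the board; pushed at 30 mm/s it stops within a few mm of the pusher, at 100 mm/s it runs on for some 30 mm
- big_cap: flat metal end disc of the big canister (its +x end) with the spout on it, origin on the canister's axis at the end face, 75 mm from the canister's middle. Screwed on tight: it turns with the canister as one piece. x along the canister's axis, outwards; z points from the axis towards the spout, so the spout is uppermost when this z points straight up
- small_cap: flat metal end disc of the small canister (its +x end) with the spout on it, origin on the canister's axis at the end face, 75 mm from the canister's middle. Screwed on tight: it turns with the canister as one piece. x along the canister's axis, outwards; z points from the axis towards the spout, so the spout is uppermost when this z points straight up
- big_spout (a point): tip of the big canister's spout: a black nozzle 13 mm in diameter that stands 26 mm out of the end disc, parallel to the axis and 20 mm from it
- small_spout (a point): tip of the small canister's spout: a black nozzle 13 mm in diameter that stands 26 mm out of the end disc, parallel to the axis and 14 mm from it
- stopper: bottle stopper, loose, standing on the board between the canisters: a steel disc foot 32 mm in diameter and 12 mm high with a cork cylinder 20 mm in diameter on it, 46 mm high in all, 60 g; origin under the centre of its foot
- bowl: brown ceramic bowl, 130 mm across, 55 mm high, wall 5 mm, floor 6 mm thick, empty, loose on the counter off one end of the board; origin under its centre
- strainer: bystander: small stainless strainer, 90 mm across, 40 mm high, with a thin handle that reaches 145 mm from its centre along its x, loose on the counter off the other end of the board; origin under the centre of its basket
- corkscrew: bystander: chrome lever corkscrew lying on the counter beyond the board, 190 mm long (its x), 82 mm over its two levers, 36 mm high; origin under its middle. (A fixed utensil crock, 290 mm tall, stands far to the left on the counter, more than 540 mm from the robot's centre plane)

How it is judged (in metres and radians):
On the way:
1. the stopper lies in the bowl while neither canister has been moved more than 30 mm (horizontal distance between stopper and bowl below 0.06 m and z of stopper in the frame of bowl below 0.06 m and contact force between stopper and the fingers below 0.1 N and distance of each of big, small from where it was at the start of the episode below 0.03 m), for 0.2 s.
At the end, for the whole second after the job is handed in: the stopper lies in the bowl; both canisters lie at rest on the board, spout uppermost within 15 degrees, their axes within 20 degrees of the board's x, their middles between the end battens and within 60 mm of the board's long centre line (angle between each of big_cap, small_cap's own z axis and vertical below 0.26 rad and z of big in the frame of board between 0.044 and 0.056 m and y of big in the frame of board between -0.245 and 0.245 m and x of big in the frame of board between -0.06 and 0.06 m and angle between the x axis of each of big, small and the x axis of board, either way round below 0.35 rad and linear speed of each of big, small below 0.01 m/s and angular speed of each of big, small below 0.3 rad/s and z of small in the frame of board between 0.038 and 0.05 m and y of small in the frame of board between -0.245 and 0.245 m and x of small in the frame of board between -0.06 and 0.06 m and horizontal distance between stopper and bowl below 0.06 m and z of stopper in the frame of bowl between 0 and 0.06 m and linear speed of stopper below 0.02 m/s); the robot touches nothing.
It fails at once if the big canister is lifted more than 20 mm off the board (z of big in the frame of board above 0.07 m).
It fails at once if the small canister is lifted more than 20 mm off the board (z of small in the frame of board above 0.064 m).
It fails at once if the bowl is moved more than 20 mm (distance of bowl from where it was at the start of the episode above 0.02 m).
It fails at once if the strainer is moved more than 20 mm (distance of strainer from where it was at the start of the episode above 0.02 m).
It fails at once if the corkscrew is moved more than 20 mm (distance of corkscrew from where it was at the start of the episode above 0.02 m).
It also fails if it takes over 61 s, if anything falls off the work surface, if the arm or the gripper's body presses on something with over 40 N, if the wrist force passes 120 N, or if a joint passes its speed limit or range.

ROBOT

A 7-joint arm with a two-finger parallel gripper is mounted at the origin on the work surface. World frame = base frame: x ahead of the robot, y to its left, z up, the work surface at z = 0. Lengths are in mm, angles in rad, forces in N, time in s.
With the tool pointing down it reaches from about 375 to 925 mm from the base axis. Payload 3.1 kg.
Tool frame: the origin (TCP) lies midway between the tips of the shut fingers; the grasp point (between the pads) lies 19 mm behind it (manip.grip_depth is the distance from the TCP to the grasp point, in mm); z points along the fingers, y is the line along which they close (so a half turn about z gives the same grasp; the last joint's range is limited). The gripper opens to 85 mm and grips with 20 to 120 N. Pads are 22 mm wide; open, the fingers measure 114 mm over their backs; the gripper's body (76 mm by 85 mm) begins 54 mm behind the grasp point. The pads swing forward as they close: fully open they stand 13 mm farther back than shut.
Start: joints at [1.189, 0.383, 0.044, 1.598, -0.018, 1.161, -0.05], TCP at [182.024, -623.995, 203.669] pointing down, gripper open.
Joint ranges: [-2.61, 2.61], [-0.41, 2.15], [-1.48, 1.57], [0, 2.5], [-1.57, 4.71], [0.05, 1.97], [-2.85, 2.85]. Speed limits (rad/s): [2.79, 2.79, 3.14, 3.14, 3.14, 3.14, 3.14].

INTERFACE

Orientations are given as a rotation vector (axis times angle).
In Python, from cell import manip gives the robot as it stands. The module is installed in compiled form; this text tells all that it offers.
- The arm moves only by the shell command python3 -m handwheel 'ROWS' [OPENING] [FORCE]. ROWS is JSON, a list of rows, each an object with "xyz": the shift along the tool's x, y, z in m, a list of three; "rotation": the turn, a rotation vector about the tool's x, y, z in degrees, a list of three. A call has 1 to 20 rows; each row shifts and turns the commanded pose from where the row before left it, along the tool's axes as they then stand; what a row does not reach is not made up. A row lasts 1/8 s, in which the tool goes at most 62.5 mm and 10.7 degrees, less where a joint would pass 70% of its speed; a pose out of reach is approached as far as the arm can. A call is refused whole if a number of a shift passes 0.0625 or a number of a turn 10.7, either way. A call with a gripper value outside its range is refused whole. OPENING is the opening, from 0 (shut) to 1 (fully open), set as the call begins (- or left out, the last holds). The fingers move at their own pace and stop on an object; FORCE is the grip in N (left out, the last holds). Time passes only in rows, so rows that do not move let the fingers close. It gives the time, the measured TCP pose, the force, the opening and the grip force at its end, in the units of the state.
- manip.read_state(): the state, without advancing time (a new reading comes with each control period).
- manip.camera(name): name is "side" or "top"; returns (picture, depth): 420x560x3 uint8, blue, green, red; 420x560 float32, mm along the optical axis (not along the pixel's ray), 0 where there is no reading.
- manip.camera_model(name): a dict with "intrinsics" (3x3 intrinsics, pixels), "dist" ([k1, k2, p1, p2, k3] as OpenCV has them; the pictures are not rectified), "world_to_cam" (4x4, takes a point from world to camera coordinates). Camera axes: x right, y down, z forward; pixel columns grow to the right and rows downward; lengths in mm; the calibration is good to about 2 mm. A picture is of the moment at which its call begins. camera_model takes no time and is no camera call.
- manip.close_job(): hands the job in; it is judged then, once.
The state is a dict: "t": time; "joint_positions": joint angles; "qvel": joint speeds; "effort": joint torques, N m; "eef_pos": TCP position; "ee_rot": TCP orientation; "force": force on the tool from outside, world axes, zero at the start; "wrist_torque": the same for the moment, N m; "width": finger opening in mm; "grip_force": force on a finger pad.
Only numpy, scipy, OpenCV 4.12 (cv2) and the standard library are available. Lean on these libraries where they do the work, as an engineer would, in place of code of your own. Each camera call takes 0.05 s, during which the arm holds its last target. There are 200 camera calls.

## Working session

There is one attempt and no reset: what is moved stays moved. The work goes in short steps, Python scripts to look and compute and a shell command to move; the robot and the scene stay as the last step left them, time stands still between calls to the robot, and variables do not carry over. Pictures are saved under pics/ and viewed, at most 10 in all, crops included, and the job is handed in when it is done.

```bash
mkdir -p pics; python3 - <<'E'
from cell import manip
import cv2,numpy as np
s=manip.read_state();print(s['t'],s['eef_pos'],s['ee_rot'],s['width'])
for n in('side','top'):
    p,d=manip.camera(n);cv2.imwrite(f'pics/{n}0.png',p);np.save(f'{n}0.npy',d);m=manip.camera_model(n)
    print(n,m['intrinsics'],m['dist'],np.round(m['world_to_cam'],3))
E
```

```text
0.0 [ 181.67732054 -623.02683674  202.27742711] [-3.10745693e+00 -4.44025945e-01  8.66893765e-04] 85.04617145498874
side [[424.74268101   0.         279.819747  ]
 [  0.         424.74268101 200.33505165]
 [  0.           0.           1.        ]] [-0.06915022  0.          0.          0.          0.        ] [[ 9.790000e-01 -2.040000e-01  6.000000e-03 -6.041850e+02]
 [-1.470000e-01 -7.260000e-01 -6.720000e-01  1.411070e+02]
 [ 1.410000e-01  6.570000e-01 -7.410000e-01  1.062565e+03]
 [ 0.000000e+00  0.000000e+00  0.000000e+00  1.000000e+00]]
top [[489.70813586   0.         279.51492509]
 [  0.         489.70813586 206.91481902]
 [  0.           0.           1.        ]] [-0.09271306  0.          0.          0.          0.        ] [[ 1.500000e-02 -1.000000e+00  1.000000e-03 -1.498100e+01]
 [-9.860000e-01 -1.500000e-02 -1.670000e-01  5.957620e+02]
 [ 1.670000e-01  1.000000e-03 -9.860000e-01  1.204173e+03]
 [ 0.000000e+00  0.000000e+00  0.000000e+00  1.000000e+00]]
```

View pics/top0.png

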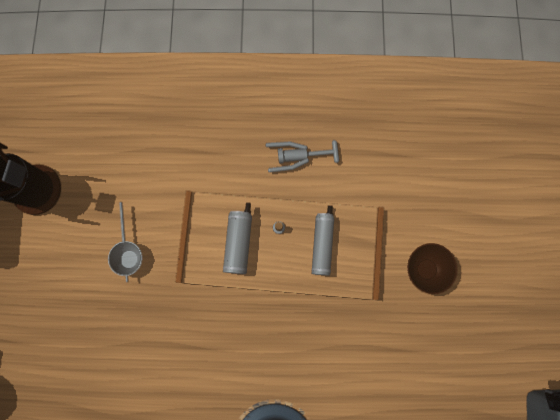

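View pics/side0.png

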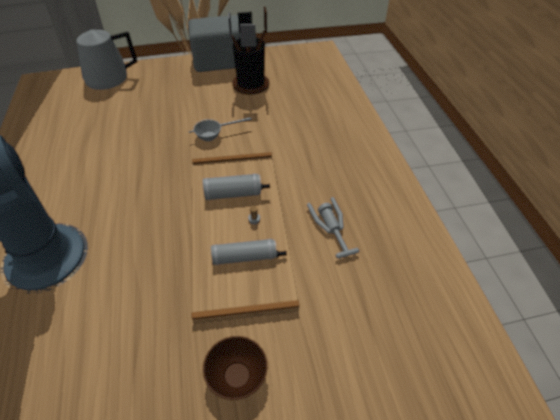

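The top view shows the board around (280,245), with big at (237,242), small at (323,243), the stopper at (279,228) and the bowl at (432,268). The strainer is at (125,259) and the corkscrew at (303,154). Both spouts point to +x, at (248,207) and (330,210). Next I'll turn these into world points using depth.

```bash
cat >h.py <<'E'
from cell import manip
import cv2,numpy as np
def cloud(n,p=None,d=None):
    if p is None:p,d=manip.camera(n)
    m=manip.camera_model(n);K=m['intrinsics'];v,u=np.mgrid[:420,:560]
    q=cv2.undistortPoints(np.dstack([u,v]).reshape(-1,1,2).astype(np.float64),np.array(K),np.array(m['dist'])).reshape(420,560,2)
    P=np.dstack([q,np.ones((420,560))])*d[...,None]
    T=np.array(m['world_to_cam']);return p,d,(P-T[:3,3])@T[:3,:3]
E
python3 - <<'E'
from h import *
np.set_printoptions(suppress=True,precision=1)
for n,boxes in(('top',{'big':(220,205,256,278),'small':(308,203,338,280),'stop':(270,218,290,238),'bowl':(400,240,462,298),'board':(190,200,372,285)}),('side',{'big':(198,170,275,203),'small':(208,235,292,268),'stop':(245,204,264,226)})):
    p,d,W=cloud(n,cv2.imread(f'pics/{n}0.png'),np.load(f'{n}0.npy'))
    hsv=cv2.cvtColor(p,cv2.COLOR_BGR2HSV)
    for k,(a,b,c,e) in boxes.items():
        w=W[b:e,a:c].reshape(-1,3);c_=p[b:e,a:c].reshape(-1,3);h=hsv[b:e,a:c].reshape(-1,3)
        ok=d[b:e,a:c].ravel()>0
        if k in('big','small'):
            m=ok&(w[:,2]>32);g=w[m];
            print(n,k,len(g),g.min(0),g.max(0))
            # body axis: per-x slab lateral middle
            body=g[g[:,0]<np.percentile(g[:,0],80)]
            for lo in range(int(g[:,0].min()),int(g[:,0].max())+1,12):
                s=g[(g[:,0]>=lo)&(g[:,0]<lo+12)]
                if len(s)>2: print('  x',lo,'y',s[:,1].min(),s[:,1].max(),'z',np.median(s[:,2]),s[:,2].max(),len(s))
            dk=ok&(c_.max(1)<60)&(w[:,2]>23)
            s=w[dk];s=s[s[:,0]>g[:,0].max()-40];print('  dark',len(s));print(s[::max(1,len(s)//14)])
        elif k=='board':
            m=ok&(w[:,2]<26);print('board z',np.median(w[m],0))
        else:
            m=ok&(w[:,2]>(30 if k=='stop' else 45));print(n,k,m.sum(),w[m].min(0),w[m].max(0),w[m].mean(0))
    if n=='top':
        # batten pixels
        m=(W[...,2]>26)&(W[...,2]<40)&(d>0)
        for a,c in((170,195),(368,392)):
            s=W[185:305,a:c][m[185:305,a:c]];r=cv2.minAreaRect(s[:,:2].astype(np.float32));print('batten',r)
    x0,y0,x1,y1=(190,165,310,275) if n=='side' else (215,190,345,285)
    cv2.imwrite(f'pics/{n}crop.png',cv2.resize(p[y0:y1,x0:x1],None,fx=6,fy=5.2 if n=='side' else 6,interpolation=cv2.INTER_CUBIC))
E
```

```text
top big 1494 [425.8  65.9  36.4] [597.9 133.5  85.7]
  x 425 y 75.24736798926442 132.37578251984695 z 73.54001279501105 85.1637328726653 100
  x 437 y 75.12310292615166 133.47393823636568 z 76.16842734135095 85.10917351899151 119
  x 449 y 73.53015795101315 130.75443405010535 z 75.29839297269582 85.67144803112365 118
  x 461 y 73.69319497470775 131.60002636668273 z 75.61825642567786 82.83523991353643 118
  x 473 y 71.68718082397282 132.41214986358085 z 75.48254182774932 82.87596983859424 115
  x 485 y 71.71985237441214 130.091682675393 z 75.23119771914293 82.80247992513844 115
  x 497 y 69.84067621337584 126.91456886714056 z 74.74780975817302 83.15055576932603 109
  x 509 y 69.85312073688118 127.88616572744229 z 74.98026550704756 82.63673365310396 113
  x 521 y 68.24726592708423 128.54868296959674 z 75.0424786546478 85.20337000089674 116
  x 533 y 67.91626294321705 126.25651540233909 z 75.88486081992399 83.84470763989891 115
  x 545 y 67.83544340966861 126.85218187593206 z 75.08150054373067 84.83102357611419 108
  x 557 y 65.92759522945255 124.65592791786639 z 75.55079571309133 85.17
[... 5915 characters left out ...]
723995 z 59.218173586915185 68.34048969368514 78
  x 581 y -144.33135262337544 -130.62159729775493 z 41.54180248555886 44.36814743844549 28
  x 593 y -143.21487030136538 -134.35412781554913 z 40.29454095074834 43.147684553086854 22
  dark 32
[[ 581.8 -135.2   43.2]
 [ 586.7 -135.1   41.6]
 [ 593.6 -137.5   42.9]
 [ 598.7 -137.    40.9]
 [ 583.4 -139.4   44.4]
 [ 588.3 -139.6   43.2]
 [ 593.4 -138.6   40.4]
 [ 598.5 -138.3   38.5]
 [ 578.4 -139.7   42.1]
 [ 583.1 -141.    42.5]
 [ 588.2 -139.9   39.5]
 [ 592.7 -142.2   41.4]
 [ 597.8 -141.5   39. ]
 [ 577.7 -143.3   43.1]
 [ 582.6 -143.2   41.5]
 [ 577.8 -142.7   38.1]]
side stop 126 [530.1 -21.6  30. ] [560.1   5.   68.6] [544.8  -9.7  49.3]
```

View pics/topcrop.png

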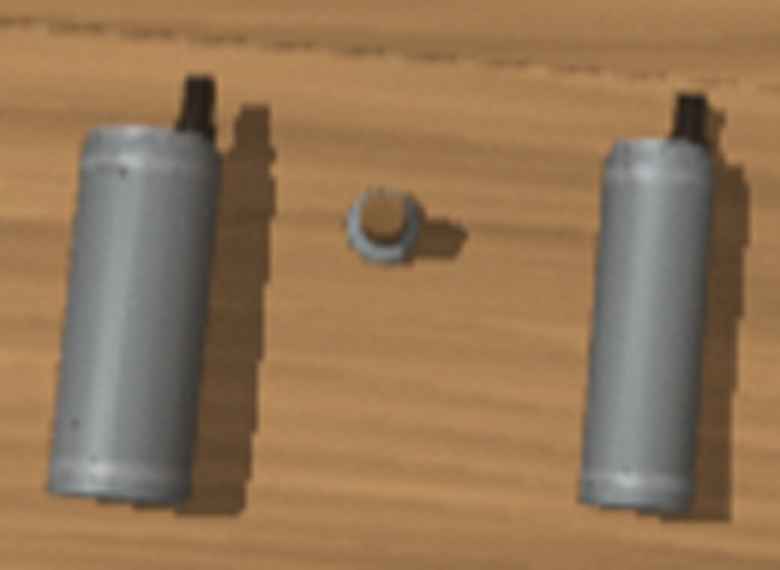

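View pics/sidecrop.png

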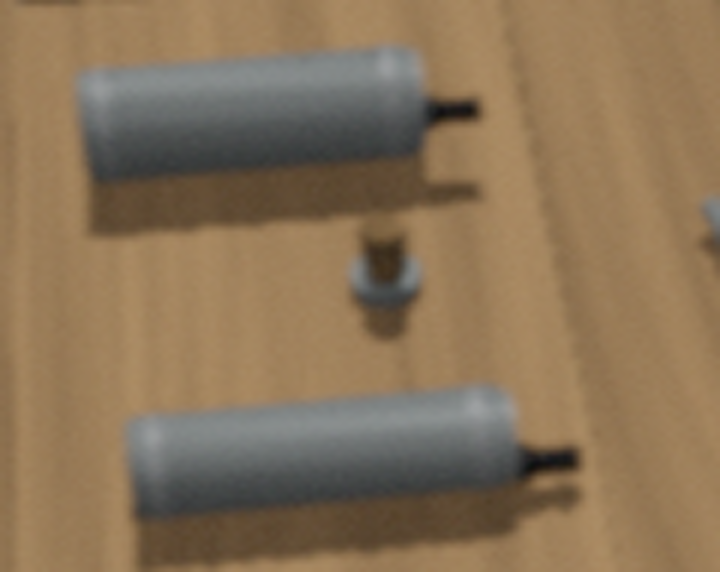

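The crops show both spouts on the -y side. Big's is just above axis height and small's is below it. That works out to about 66° of roll towards +y for big (about 35 mm) and about 118° towards +y for small (about 50 mm). I'll turn the tool so its y lies along the canister axes, then fix the stopper and bowl positions.

```bash
python3 -m handwheel '[{"xyz":[0,0,0],"rotation":[0,0,-10]},{"xyz":[0,0,0],"rotation":[0,0,-10]},{"xyz":[0,0,0],"rotation":[0,0,-10]},{"xyz":[0,0,0],"rotation":[0,0,-10]},{"xyz":[0,0,0],"rotation":[0,0,-10]},{"xyz":[0,0,0],"rotation":[0,0,-10]},{"xyz":[0,0,0],"rotation":[0,0,-10]},{"xyz":[0,0,0],"rotation":[0,0,0]}]' 0.7
cat >>h.py <<'E'
from scipy.spatial.transform import Rotation as Ro
def ray(n,u,v,z):
    m=manip.camera_model(n);T=np.array(m['world_to_cam'])
    q=cv2.undistortPoints(np.array([[[u,v]]],float),np.array(m['intrinsics']),np.array(m['dist'])).ravel()
    C=-T[:3,:3].T@T[:3,3];d=T[:3,:3].T@np.array([*q,1]);return C+d*(z-C[2])/d[2]
def togo(*targets):
    s=manip.read_state();R=Ro.from_rotvec(s['ee_rot']);print('t',s['t'],'tcp',np.round(s['eef_pos'],1),'w',s['width'],'grip',s['grip_force'])
    M=R.as_matrix();print('tool x,y,z axes',np.round(M.T,3).tolist())
    for t in targets:
        print(t,'tool shift mm',np.round(R.inv().apply(np.array(t)-s['eef_pos']),1))
E
python3 - <<'E'
from h import *
a=ray('top',278.9,226.2,66);b=ray('top',279,227.7,32);c=ray('side',190+384/6,165+228/5.2,66);d=ray('side',190+385/6,165+275/5.2,32)
print(a,b,c,d)
w=ray('top',432,268.5,55);print('bowl',w)
togo((545,-4,150),(445,-394,150))
E
```

```text
t: 1.1
eef_pos: [181.8, -623.5, 202.9]
ee_rot: [-2.294, -2.145, -0.001]
force: [-0.5, 0.3, -1.4]
width: 59.6
grip_force: 0.0
[544.07492908  -5.13982891  66.        ] [544.55265373  -5.38558219  32.        ] [547.7050712   -7.68128306  66.        ] [546.54107978  -9.20833266  32.        ]
bowl [ 443.28861542 -393.25559552   55.        ]
t 1.1 tcp [ 181.8 -623.5  202.9] w 59.61829829259126 grip 0.0
tool x,y,z axes [[0.067, 0.998, 0.001], [0.998, -0.067, -0.0], [-0.0, 0.001, -1.0]]
(545, -4, 150) tool shift mm [642.5 320.7  53.7]
(445, -394, 150) tool shift mm [246.6 247.2  53.2]
```

```bash
python3 -m handwheel '[{"xyz":[0.0534,0.0267,0.004],"rotation":[0,0,0]},{"xyz":[0.0534,0.0267,0.004],"rotation":[0,0,0]},{"xyz":[0.0534,0.0267,0.004],"rotation":[0,0,0]},{"xyz":[0.0534,0.0267,0.004],"rotation":[0,0,0]},{"xyz":[0.0534,0.0267,0.004],"rotation":[0,0,0]},{"xyz":[0.0534,0.0267,0.004],"rotation":[0,0,0]},{"xyz":[0.0534,0.0267,0.004],"rotation":[0,0,0]},{"xyz":[0.0534,0.0267,0.004],"rotation":[0,0,0]},{"xyz":[0.0534,0.0267,0.004],"rotation":[0,0,0]},{"xyz":[0.0534,0.0267,0.004],"rotation":[0,0,0]},{"xyz":[0.0534,0.0267,0.004],"rotation":[0,0,0]},{"xyz":[0.0534,0.0267,0.004],"rotation":[0,0,0]},{"xyz":[0,0,0],"rotation":[0,0,0]}]'
python3 - <<'E'
from h import *
togo((545,-6,36),(444.5,-394,150))
p,d=manip.camera('side');cv2.imwrite('pics/s1.png',cv2.resize(p[140:290,180:330],None,fx=4,fy=4))
E
```

```text
t: 2.72
eef_pos: [545.0, 2.1, 155.9]
ee_rot: [-2.283, -2.155, -0.007]
force: [-0.8, 0.3, 0.1]
width: 59.9
grip_force: 0.0
t 2.725 tcp [545.    2.1 155.9] w 59.85025501278089 grip 0.0
tool x,y,z axes [[0.058, 0.998, 0.005], [0.998, -0.058, 0.001], [0.001, 0.005, -1.0]]
(545, -6, 36) tool shift mm [ -8.7   0.3 119.8]
(444.5, -394, 150) tool shift mm [-401.3  -77.5    3.9]
```

View pics/s1.png

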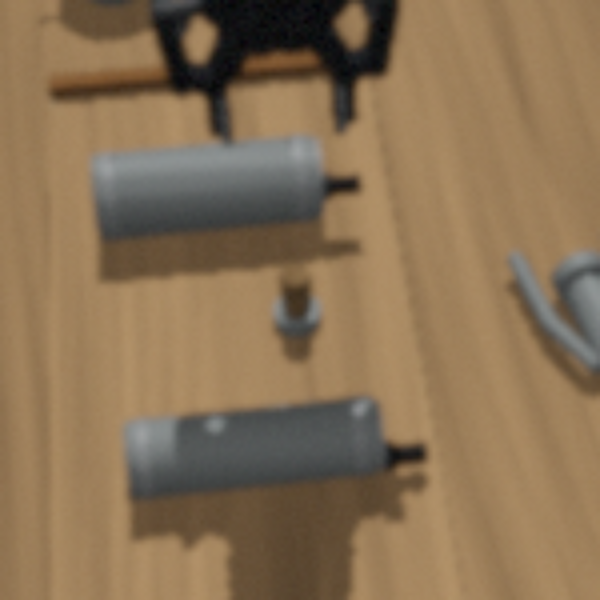

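The fingers are at about (220–345,130) in the crop, roughly over the stopper at (296,300) once perspective is allowed for. I'll descend and grip the cork.

```bash
python3 -m handwheel '[{"xyz":[-0.0085,0,0.03],"rotation":[0,0,0]},{"xyz":[0,0,0.03],"rotation":[0,0,0]},{"xyz":[0,0,0.03],"rotation":[0,0,0]},{"xyz":[0,0,0.03],"rotation":[0,0,0]},{"xyz":[0,0,0],"rotation":[0,0,0]}]'
python3 -m handwheel '[{"xyz":[0,0,0],"rotation":[0,0,0]},{"xyz":[0,0,0],"rotation":[0,0,0]},{"xyz":[0,0,0],"rotation":[0,0,0]},{"xyz":[0,0,0],"rotation":[0,0,0]},{"xyz":[0,0,0],"rotation":[0,0,0]},{"xyz":[0,0,0],"rotation":[0,0,0]}]' 0 30
```

```text
t: 3.4
eef_pos: [539.4, -16.5, 33.1]
ee_rot: [-2.294, -2.14, 0.009]
force: [-0.2, -0.8, 0.4]
width: 59.7
grip_force: 0.0
t: 4.15
eef_pos: [543.5, -14.0, 36.2]
ee_rot: [2.292, 2.147, 0.001]
force: [-0.4, -0.3, 4.4]
width: -0.1
grip_force: 2.1
```

The width went to 0, so the grasp missed. The reach ended 8 mm past the target. I'll look again.

```bash
python3 - <<'E'
from h import *
togo((545,-6,36))
p,d=manip.camera('side');q,_=manip.camera('top')
cv2.imwrite('pics/s2.png',np.hstack([cv2.resize(p[170:270,190:310],(480,400)),cv2.resize(q[180:280,240:320],(320,400))]))
E
```

```text
t 4.15 tcp [543.5 -14.   36.2] w -0.05119175177683193 grip 2.0856512943282723
tool x,y,z axes [[0.065, 0.998, -0.0], [0.998, -0.065, 0.001], [0.001, -0.0, -1.0]]
(545, -6, 36) tool shift mm [8.1 1.  0.2]
```

View pics/s2.png

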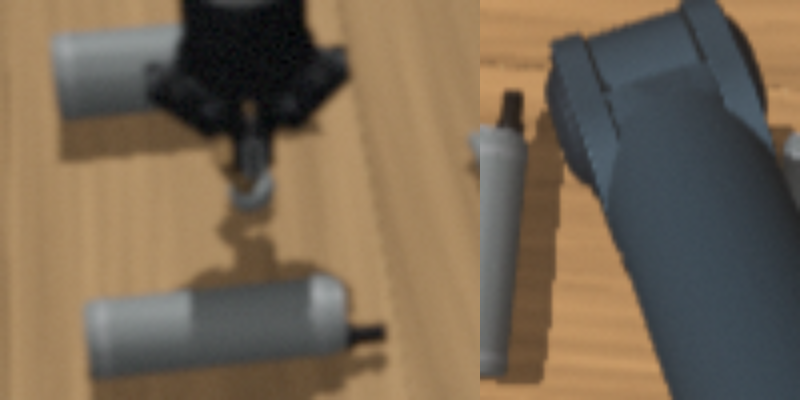

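The stopper still stands behind the fingers. The earlier position reading was a transient, so from now on I'll let the arm settle before reading. I'll open, rise, and measure the stopper again.

```bash
python3 -m handwheel '[{"xyz":[0,0,0],"rotation":[0,0,0]},{"xyz":[0,0,0],"rotation":[0,0,0]},{"xyz":[0,0,0],"rotation":[0,0,0]},{"xyz":[0,0,0],"rotation":[0,0,0]},{"xyz":[0,0,-0.04],"rotation":[0,0,0]},{"xyz":[0,0,-0.06],"rotation":[0,0,0]},{"xyz":[0,0,-0.06],"rotation":[0,0,0]},{"xyz":[0,0,0],"rotation":[0,0,0]},{"xyz":[0,0,0],"rotation":[0,0,0]},{"xyz":[0,0,0],"rotation":[0,0,0]},{"xyz":[0,0,0],"rotation":[0,0,0]}]' 0.7
python3 - <<'E'
from h import *
np.set_printoptions(suppress=True,precision=1)
for n in('side',):
    p,d,W=cloud(n)
    c=p.astype(int)
    m=(abs(W[...,0]-545)<40)&(W[...,1]>-45)&(W[...,1]<48)&(W[...,2]>24)&(W[...,2]<72)&(d>0)
    w=W[m];print(len(w));
    for lo,hi in((24,34),(36,62),(62,72)):
        g=w[(w[:,2]>lo)&(w[:,2]<hi)];print(lo,len(g),g.min(0),g.max(0),g.mean(0)) if len(g) else 0
    cv2.imwrite('pics/s3.png',cv2.resize(p[165:265,190:310],(720,600)))
togo()
E
```

```text
t: 5.62
eef_pos: [541.6, -13.9, 193.9]
ee_rot: [-2.291, -2.146, 0.003]
force: [0.0, -0.6, 0.8]
width: 59.7
grip_force: 0.0
84
24 11 [506.7 -15.1  24.3] [539.4  34.2  34. ] [520.7  -3.6  29.7]
36 67 [505.1 -19.7  36.5] [524.7  10.6  53.6] [514.8  -4.9  45.6]
t 5.675 tcp [541.9 -13.9 194.2] w 60.0272514384251 grip 0.0
tool x,y,z axes [[0.065, 0.998, 0.0], [0.998, -0.065, -0.003], [-0.003, 0.001, -1.0]]
```

View pics/s3.png

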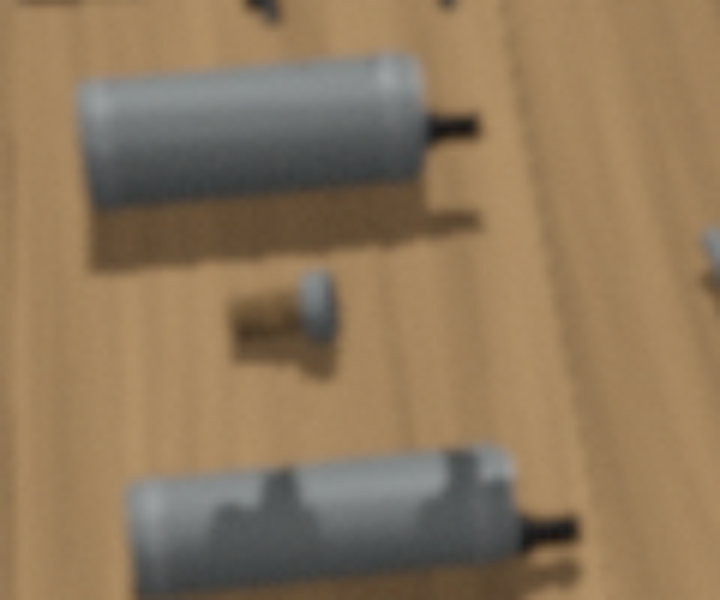

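The stopper has tipped over and now lies along x, with its cork at (268,322) and foot at (320,305) in the crop. I'll turn the tool a quarter turn and grip the cork across.

```bash
python3 -m handwheel '[{"xyz":[0,0,0],"rotation":[0,0,10.7]},{"xyz":[0,0,0],"rotation":[0,0,10.7]},{"xyz":[0,0,0],"rotation":[0,0,10.7]},{"xyz":[0,0,0],"rotation":[0,0,10.7]},{"xyz":[0,0,0],"rotation":[0,0,10.7]},{"xyz":[0,0,0],"rotation":[0,0,10.7]},{"xyz":[0,0,0],"rotation":[0,0,10.7]},{"xyz":[0,0,0],"rotation":[0,0,10.7]},{"xyz":[0,0,0],"rotation":[0,0,0]},{"xyz":[0,0,0],"rotation":[0,0,0]}]' 0.6
python3 - <<'E'
from h import *
np.set_printoptions(suppress=True,precision=1)
q,d,W=cloud('side')
cv2.imwrite('s4.png',q)
f=lambda x,y,z:ray('side',190+x/6,165+y/6,z)
print('cork',f(265,322,36),'cork end',f(235,325,32),'foot mid',f(320,307,36),'foot bottom edge',f(322,342,20))
print('cork depth',W[216:221,231:239].reshape(-1,3).mean(0), 'foot',W[212:220,241:246].reshape(-1,3).mean(0))
c=f(265,322,36);togo((c[0],c[1],24))
E
```

```text
t: 6.92
eef_pos: [542.7, -13.8, 195.3]
ee_rot: [-3.141, -0.023, 0.001]
force: [0.4, -0.1, 0.4]
width: 51.7
grip_force: 0.0
cork [494.8  -4.8  36. ] cork end [481.9  -0.6  32. ] foot mid [519.4  -1.2  36. ] foot bottom edge [518.4  -7.7  20. ]
cork depth [495.  -21.9  58.6] foot [518.3  -6.   44.6]
t 6.975 tcp [542.8 -13.9 195.4] w 51.307804716717136 grip 0.0
tool x,y,z axes [[1.0, 0.014, -0.001], [0.014, -1.0, -0.0], [-0.001, 0.0, -1.0]]
(np.float64(494.7644522791365), np.float64(-4.827820041331961), 24) tool shift mm [-47.8  -9.7 171.4]
```

```bash
python3 - <<'E'
from h import *
np.set_printoptions(suppress=True,precision=1)
for n in('side','top'):
    q,d,W=cloud(n)
    m=(abs(W[...,0]-500)<45)&(W[...,1]>-50)&(W[...,1]<45)&(W[...,2]>25)&(W[...,2]<75)&(d>0)
    w=W[m];print(n,len(w))
    for lo in range(470,545,7):
        g=w[(w[:,0]>=lo)&(w[:,0]<lo+7)]
        if len(g): print(lo,len(g),'y',g[:,1].min(),np.median(g[:,1]),g[:,1].max(),'z',np.median(g[:,2]),g[:,2].max())
cv2.imwrite('pics/s5.png',np.hstack([cv2.resize(cv2.imread('s4.png')[190:240,210:270],(480,400)),cv2.resize(q[200:280,250:310],(300,400))]))
E
```

```text
side 163
470 1 y 1.6086490903661077 1.6086490903661077 1.6086490903661077 z 35.41040381997011 35.41040381997011
477 20 y -4.801046511449117 -0.2832888253992871 13.544221154333496 z 36.74715109228833 41.56585975029353
484 20 y -5.841445324820264 -1.289682268262046 13.76457127987475 z 38.757635456642696 43.46558176573487
491 20 y -8.668880455320037 -1.9611725925479127 10.165308705652787 z 39.01190217998351 46.50575030851615
498 21 y -9.097432202684455 -2.3685919939219304 9.36837283204478 z 40.78093989068835 44.00973959788628
505 25 y -14.937892082917692 -4.555101818322989 5.919983198987863 z 42.56007457171964 53.600501469065364
512 31 y -17.34848513662511 -8.881967433630537 10.218935631371908 z 47.281277179166814 54.47808534935529
519 25 y -17.33672834388245 -1.2238388532785103 12.297378849500289 z 42.87797535480212 52.35479400755371
top 8
498 3 y 27.51398315796348 35.255417336187804 42.92609508466952 z 25.604420542084377 27.311191938313453
512 2 y 38.03750356600435 39.36730550779177 40.6971074495792 z 25.58940767609731 25.880511605882347
```

View pics/s5.png

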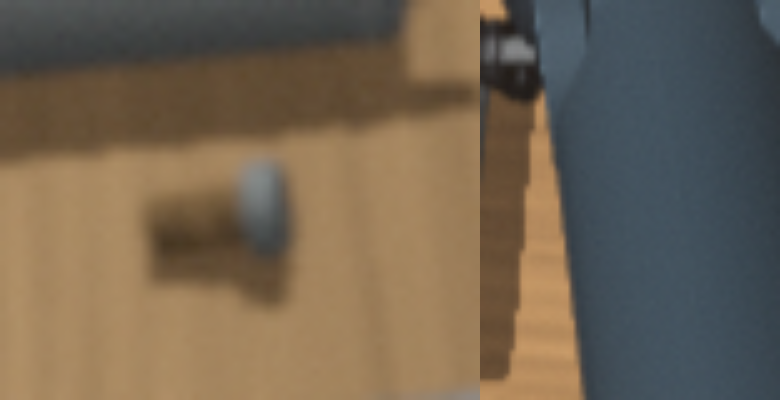

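The stopper lies with its cork over x 478–508 and its axis near y=1, next to the foot at x 508–520. I'll go down to just above it and check.

```bash
python3 -m handwheel '[{"xyz":[-0.025,-0.008,0.03],"rotation":[0,0,0]},{"xyz":[-0.025,-0.0075,0.03],"rotation":[0,0,0]},{"xyz":[0,0,0.03],"rotation":[0,0,0]},{"xyz":[0,0,0.03],"rotation":[0,0,0]},{"xyz":[0,0,0],"rotation":[0,0,0]},{"xyz":[0,0,0],"rotation":[0,0,0]},{"xyz":[0,0,0],"rotation":[0,0,0]},{"xyz":[0,0,0],"rotation":[0,0,0]}]'
python3 -c "
from h import *
togo((493,1,23))"
```

```text
t: 8.07
eef_pos: [493.9, 0.9, 76.9]
ee_rot: [3.141, 0.018, 0.004]
force: [0.2, -0.6, 0.5]
width: 51.4
grip_force: 0.0
t 8.075 tcp [493.9   0.9  76.9] w 51.40651966985908 grip 0.0
tool x,y,z axes [[1.0, 0.012, 0.002], [0.012, -1.0, 0.0], [0.002, -0.0, -1.0]]
(493, 1, 23) tool shift mm [-1.  -0.1 53.9]
```

```bash
python3 -m handwheel '[{"xyz":[0,0,0.02],"rotation":[0,0,0]},{"xyz":[0,0,0.02],"rotation":[0,0,0]},{"xyz":[0,0,0.0125],"rotation":[0,0,0]},{"xyz":[0,0,0],"rotation":[0,0,0]},{"xyz":[0,0,0],"rotation":[0,0,0]},{"xyz":[0,0,0],"rotation":[0,0,0]}]'
python3 -m handwheel '[{"xyz":[0,0,0],"rotation":[0,0,0]},{"xyz":[0,0,0],"rotation":[0,0,0]},{"xyz":[0,0,0],"rotation":[0,0,0]},{"xyz":[0,0,0],"rotation":[0,0,0]},{"xyz":[0,0,0],"rotation":[0,0,0]},{"xyz":[0,0,0],"rotation":[0,0,0]}]' 0 40
```

```text
t: 8.82
eef_pos: [493.6, 1.0, 24.0]
ee_rot: [3.141, 0.018, 0.003]
force: [-0.1, 0.6, -0.5]
width: 51.0
grip_force: 0.0
t: 9.57
eef_pos: [492.8, 1.0, 23.2]
ee_rot: [-3.141, -0.018, 0.0]
force: [0.3, 0.1, -1.1]
width: -0.0
grip_force: 0.0
```

The gripper shut fully again. I'll look before doing anything else.

```bash
python3 - <<'E'
from h import *
p,d=manip.camera('side')
cv2.imwrite('pics/s6.png',cv2.resize(p[160:260,190:310],(720,600)))
togo()
E
```

```text
t 9.625 tcp [492.7   1.   23.2] w 0.23963153193252185 grip 0.0
tool x,y,z axes [[1.0, 0.012, -0.0], [0.012, -1.0, -0.0], [-0.0, 0.0, -1.0]]
```

View pics/s6.png

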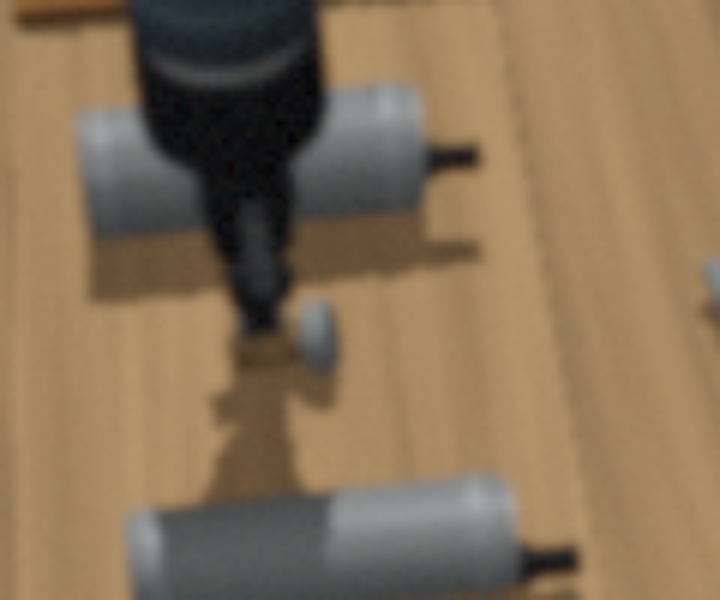

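```bash
python3 - <<'E'
from h import *
np.set_printoptions(suppress=True,precision=1)
m=manip.camera_model('side');T=np.array(m['world_to_cam'])
for P in([492.7,1,23.2],[492.7,1,35],[493,-3,30],[493,-10,30]):
    print(P,cv2.projectPoints(np.array([P],float),cv2.Rodrigues(T[:3,:3])[0],T[:3,3],np.array(m['intrinsics']),np.array(m['dist']))[0].ravel())
for z in(20,30,40):print(z,'tip',ray('side',233.7,215.3,z),'cork lower edge',ray('side',190+262/6,160+365/6,z),'foot ctr',ray('side',190+320/6,160+337/6,z))
q,d,W=cloud('side')
w=W[206:224,228:248];ok=d[206:224,228:248]>0
for r in range(0,18,2):print(206+r,[f'{a[0]:.0f},{a[1]:.0f},{a[2]:.0f}' if o else '-' for a,o in zip(w[r,::3],ok[r,::3])])
E
```

```text
[492.7, 1, 23.2] [233.5 220.2]
[492.7, 1, 35] [233.1 217.3]
[493, -3, 30] [233.6 219.7]
[493, -10, 30] [233.9 221.7]
20 tip [495.7  20.4  20. ] cork lower edge [493.1   1.5  20. ] foot ctr [520.5  12.4  20. ]
30 tip [495.3  11.9  30. ] cork lower edge [492.7  -6.8  30. ] foot ctr [519.8   3.9  30. ]
40 tip [494.9   3.4  40. ] cork lower edge [492.4 -15.1  40. ] foot ctr [519.1  -4.5  40. ]
206 ['482,-54,143', '488,-57,145', '495,-59,146', '502,-58,143', '517,48,22', '525,47,21', '533,49,17']
208 ['481,-55,138', '488,-59,141', '495,-62,142', '502,-60,138', '516,45,17', '524,43,17', '532,38,22']
210 ['481,-43,116', '487,-59,134', '495,-49,120', '503,-32,99', '515,36,19', '520,4,54', '531,34,18']
212 ['481,-2,62', '488,-13,73', '496,-14,73', '506,31,19', '512,1,51', '519,-2,53', '530,26,20']
214 ['481,30,18', '488,-15,68', '495,-12,63', '503,-10,59', '511,-3,49', '519,-6,50', '528,18,21']
216 ['480,6,38', '487,-7,51', '495,0,41', '503,-2,42', '510,-7,46', '518,-11,49', '527,11,21']
218 ['479,-2,39', '487,-4,40', '494,-6,40', '502,-5,37', '509,-15,47', '517,-13,43', '526,2,23']
220 ['479,-3,32', '486,-4,32', '494,-8,34', '502,-5,29', '510,3,17', '516,-17,40', '525,-3,21']
222 ['478,-1,21', '486,0,19', '493,-4,21', '501,-2,18', '509,-2,16', '516,-9,22', '524,-9,20']
```

```bash
python3 -m handwheel '[{"xyz":[0,0,-0.03],"rotation":[0,0,0]},{"xyz":[0,0,-0.05],"rotation":[0,0,0]},{"xyz":[0,0,0],"rotation":[0,0,0]},{"xyz":[0,0,0],"rotation":[0,0,0]},{"xyz":[0,0,0],"rotation":[0,0,0]}]'
python3 - <<'E'
from h import *
np.set_printoptions(suppress=True,precision=1)
togo()
m=manip.camera_model('side');T=np.array(m['world_to_cam'])
for P in([492.7,1,103.2],[545,2.1,155.9]):
    print(P,cv2.projectPoints(np.array([P],float),cv2.Rodrigues(T[:3,:3])[0],T[:3,3],np.array(m['intrinsics']),np.array(m['dist']))[0].ravel())
q,d,W=cloud('side')
for r in range(188,228,2):print(r,[f'{a[0]:.0f},{a[1]:.0f},{a[2]:.0f}/{c.max()}' if o else '-' for a,o,c in zip(W[r,222:250:3],d[r,222:250:3]>0,q[r,222:250:3])])
E
```

```text
t: 10.3
eef_pos: [491.2, 0.9, 101.7]
ee_rot: [-3.141, -0.018, 0.005]
force: [-1.1, -0.2, -0.7]
width: -0.2
grip_force: 0.0
t 10.3 tcp [491.2   0.9 101.7] w -0.2405356209857975 grip 0.0
tool x,y,z axes [[1.0, 0.012, -0.003], [0.012, -1.0, -0.0], [-0.003, 0.0, -1.0]]
[492.7, 1, 103.2] [231.  199.8]
[545, 2.1, 155.9] [250.8 181.6]
188 ['476,77,71/102', '480,-50,200/54', '487,-44,193/17', '494,-31,178/17', '501,-31,176/54', '515,72,69/92', '523,76,63/91', '531,73,64/90', '539,71,64/88', '547,68,66/88']
190 ['475,75,66/89', '481,-8,150/71', '488,-14,155/26', '495,-14,154/25', '507,71,63/68', '514,70,63/83', '522,69,62/83', '530,68,61/82', '538,70,58/76', '546,67,59/77']
192 ['474,73,60/81', '480,-7,143/71', '487,-13,147/34', '494,-15,148/21', '502,-5,136/63', '514,68,57/75', '522,70,54/73', '529,63,59/72', '538,65,55/72', '546,66,53/70']
194 ['474,74,52/73', '481,72,52/71', '487,-12,139/38', '494,-13,139/38', '505,67,52/63', '513,66,52/67', '521,68,48/65', '529,69,45/65', '537,66,46/64', '545,67,44/62']
196 ['473,71,47/64', '481,74,43/62', '489,70,45/59', '497,68,45/61', '505,67,44/61', '
[... 1965 characters left out ...]
19/166']
220 ['463,9,22/171', '471,9,20/174', '479,-3,32/132', '486,-5,32/74', '494,-6,33/80', '501,-8,33/84', '-', '516,-15,38/73', '525,-1,19/119', '533,-4,20/165']
222 ['462,4,20/170', '470,4,18/174', '478,1,19/141', '486,-0,19/99', '493,-1,18/93', '501,-5,21/101', '509,-4,18/99', '517,-8,20/86', '524,-10,21/136', '532,-11,21/166']
224 ['462,-1,17/169', '469,-3,18/174', '477,-7,21/144', '485,-9,22/110', '493,-9,19/107', '500,-11,20/107', '508,-13,21/101', '516,-13,19/102', '523,-15,19/141', '531,-17,20/167']
226 ['461,-8,18/170', '469,-10,19/175', '476,-13,20/164', '484,-14,19/165', '492,-14,18/157', '499,-18,21/151', '507,-20,21/122', '515,-20,19/101', '522,-24,22/148', '530,-23,18/167']
```

Row 194 in the depth shows the shut fingertips about 25 mm above the reported TCP, while x and y agree. That accounts for both misses. I'll open, go lower in steps, and watch the force.

```bash
python3 -m handwheel '[{"xyz":[0,0,0],"rotation":[0,0,0]},{"xyz":[0,0,0],"rotation":[0,0,0]},{"xyz":[0.002,0,0],"rotation":[0,0,0]},{"xyz":[0,0,0.03],"rotation":[0,0,0]},{"xyz":[0,0,0.03],"rotation":[0,0,0]},{"xyz":[0,0,0.02],"rotation":[0,0,0]},{"xyz":[0,0,0.01],"rotation":[0,0,0]},{"xyz":[0,0,0],"rotation":[0,0,0]},{"xyz":[0,0,0],"rotation":[0,0,0]},{"xyz":[0,0,0],"rotation":[0,0,0]}]' 0.55
python3 - <<'E'
from h import *
print(manip.grip_depth)
togo((493,1.5,5))
m=manip.camera_model('side');T=np.array(m['world_to_cam'])
q,d,W=cloud('side')
# finger nearest camera: dark pixels; world pts for columns through the -y finger
for r in range(206,236,2):print(r,[f'{a[0]:.0f},{a[1]:.0f},{a[2]:.0f}/{c.max()}' if o else '-' for a,o,c in zip(W[r,224:248:3],d[r,224:248:3]>0,q[r,224:248:3])])
E
```

```text
t: 11.6
eef_pos: [495.8, 1.0, 14.1]
ee_rot: [3.141, 0.018, 0.003]
force: [0.8, 0.4, -0.2]
width: 47.0
grip_force: 0.0
18.700000000000003
t 11.6 tcp [495.8   1.   14.1] w 47.0309828100208 grip 0.0
tool x,y,z axes [[1.0, 0.012, 0.002], [0.012, -1.0, 0.0], [0.002, -0.0, -1.0]]
(493, 1.5, 5) tool shift mm [-2.8 -0.5  9.1]
206 ['474,59,20/109', '480,-29,116/67', '487,-28,113/17', '493,-59,146/35', '500,-62,149/37', '507,-62,146/31', '522,50,19/109', '530,48,19/124']
208 ['473,52,20/140', '479,-29,109/128', '485,-63,146/45', '492,-65,146/40', '499,-64,144/47', '506,-66,145/37', '521,41,20/157', '529,42,18/164']
210 ['473,44,20/177', '480,43,19/171', '485,-67,143/87', '492,-65,140/33', '499,-66,138/34', '505,-67,139/48', '518,8,51/147', '528,34,19/153']
212 ['472,37,21/178', '480,37,19/172', '484,-67,136/90', '491,-62,129/22', '498,-65,130/27', '505,-62,126/38', '517,3,49/138', '526,11,37/121']
214 ['471,31,19/179', '479,30,19/162', '484,-59,120/67', '491,-63,123/12', '498,-63,121/25', '505,-61,117/30', '516,-5,50/125', '525,5,36/105']
216 ['470,25,18/178', '478,5,39/148', '484,-44,95/66', 
[... 690 characters left out ...]
1,-14,20/107', '489,-14,18/103', '497,-16,19/112', '504,-19,21/141', '512,-21,21/105', '520,-21,19/127']
228 ['465,-15,17/177', '473,-19,21/130', '481,-21,20/106', '488,-21,19/105', '496,-23,19/101', '503,-26,21/147', '511,-27,20/147', '519,-25,16/156']
230 ['464,-23,19/177', '472,-25,19/120', '480,-27,20/107', '487,-28,19/105', '495,-31,21/103', '502,-33,22/149', '510,-34,21/172', '518,-37,22/172']
232 ['464,-31,21/177', '471,-35,23/118', '479,-32,18/108', '486,-35,20/106', '494,-35,18/118', '502,-37,19/140', '509,-39,19/174', '516,-45,25/174']
234 ['463,-38,21/178', '470,-38,19/117', '478,-40,20/105', '486,-41,19/106', '493,-44,21/101', '501,-43,18/114', '508,-45,19/172', '516,-49,22/172']
```

```bash
python3 -m handwheel '[{"xyz":[-0.002,0,0.004],"rotation":[0,0,0]},{"xyz":[0,0,0.004],"rotation":[0,0,0]},{"xyz":[0,0,0],"rotation":[0,0,0]},{"xyz":[0,0,0],"rotation":[0,0,0]}]'
python3 -m handwheel '[{"xyz":[0,0,0.003],"rotation":[0,0,0]},{"xyz":[0,0,0.003],"rotation":[0,0,0]},{"xyz":[0,0,0],"rotation":[0,0,0]},{"xyz":[0,0,0],"rotation":[0,0,0]}]'
```

```text
t: 12.15
eef_pos: [492.7, 1.0, 5.1]
ee_rot: [-3.141, -0.018, 0.0]
force: [-0.4, -0.2, 0.1]
width: 47.0
grip_force: 0.0
t: 12.65
eef_pos: [492.8, 1.0, -0.9]
ee_rot: [-3.142, -0.018, 0.0]
force: [0.5, -0.3, 0.3]
width: 47.1
grip_force: 0.0
```

No contact with the board at a reported z of -1, so the offset is real. I'll close here.

```bash
python3 -m handwheel '[{"xyz":[0,0,0],"rotation":[0,0,0]},{"xyz":[0,0,0],"rotation":[0,0,0]},{"xyz":[0,0,0],"rotation":[0,0,0]},{"xyz":[0,0,0],"rotation":[0,0,0]},{"xyz":[0,0,0],"rotation":[0,0,0]}]' 0 40
```

```text
t: 13.28
eef_pos: [492.9, 1.0, -0.7]
ee_rot: [-3.142, -0.018, -0.001]
force: [0.1, 0.0, 1.6]
width: 18.5
grip_force: 40.2
```

Gripped at 18.5 mm wide with 40 N. I'll lift and carry it to the bowl.

```bash
python3 -m handwheel '[{"xyz":[0,0,-0.03],"rotation":[0,0,0]},{"xyz":[0,0,-0.045],"rotation":[0,0,0]},{"xyz":[0,0,-0.045],"rotation":[0,0,0]},{"xyz":[-0.0071,0.0493,0],"rotation":[0,0,0]},{"xyz":[-0.0071,0.0493,0],"rotation":[0,0,0]},{"xyz":[-0.0071,0.0493,0],"rotation":[0,0,0]},{"xyz":[-0.0071,0.0493,0],"rotation":[0,0,0]},{"xyz":[-0.0071,0.0493,0],"rotation":[0,0,0]},{"xyz":[-0.0071,0.0493,0],"rotation":[0,0,0]},{"xyz":[-0.0071,0.0493,0],"rotation":[0,0,0]},{"xyz":[-0.0071,0.0493,0],"rotation":[0,0,0]},{"xyz":[0,0,0],"rotation":[0,0,0]},{"xyz":[0,0,0],"rotation":[0,0,0]},{"xyz":[0,0,0],"rotation":[0,0,0]},{"xyz":[0,0,0],"rotation":[0,0,0]}]'
python3 - <<'E'
from h import *
np.set_printoptions(suppress=True,precision=1)
togo((439,-394,60))
q,d,W=cloud('side')
m=(d>0)&(W[...,2]>45)&(W[...,2]<62)&(abs(W[...,0]-445)<80)&(abs(W[...,1]+394)<80);w=W[m]
print('bowl rim',len(w),w.min(0),w.max(0))
for z0 in range(90,180,10):
    m=(d>0)&(abs(W[...,2]-z0)<5)&(abs(W[...,0]-440)<120)&(abs(W[...,1]+394)<90);w=W[m]
    if len(w):print(z0,len(w),w.min(0),w.max(0))
E
```

```text
t: 15.15
eef_pos: [441.3, -392.3, 119.1]
ee_rot: [-3.141, -0.023, -0.0]
force: [0.3, -0.9, -0.3]
width: 18.2
grip_force: 40.1
t 15.15 tcp [ 441.3 -392.3  119.1] w 18.245678463388852 grip 40.05931913852692
tool x,y,z axes [[1.0, 0.014, 0.0], [0.014, -1.0, -0.001], [0.0, 0.001, -1.0]]
(439, -394, 60) tool shift mm [-2.3  1.7 59.1]
bowl rim 606 [ 379.6 -459.2   45.1] [ 506.8 -334.8   59.3]
140 1 [ 475.8 -390.5  144.3] [ 475.8 -390.5  144.3]
150 14 [ 428.3 -408.8  145.3] [ 475.5 -384.1  154.9]
160 58 [ 426.9 -409.3  155. ] [ 474.2 -379.8  164.4]
170 101 [ 432.2 -408.9  165. ] [ 472.2 -381.1  174.8]
```

```bash
python3 -m handwheel '[{"xyz":[-0.009,0.004,0.02],"rotation":[0,0,0]},{"xyz":[0,0,0.03],"rotation":[0,0,0]},{"xyz":[0,0,0.03],"rotation":[0,0,0]},{"xyz":[0,0,0.03],"rotation":[0,0,0]},{"xyz":[0,0,0],"rotation":[0,0,0]},{"xyz":[0,0,0],"rotation":[0,0,0]},{"xyz":[0,0,0],"rotation":[0,0,0]}]'
python3 -m handwheel '[{"xyz":[0,0,0],"rotation":[0,0,0]},{"xyz":[0,0,0],"rotation":[0,0,0]},{"xyz":[0,0,0],"rotation":[0,0,0]},{"xyz":[0,0,0],"rotation":[0,0,0]},{"xyz":[0,0,-0.03],"rotation":[0,0,0]},{"xyz":[0,0,-0.06],"rotation":[0,0,0]},{"xyz":[0,0,-0.05],"rotation":[0,0,0]},{"xyz":[0,0,0],"rotation":[0,0,0]},{"xyz":[0,0,0],"rotation":[0,0,0]},{"xyz":[0,0,0],"rotation":[0,0,0]}]' 0.45
python3 - <<'E'
from h import *
np.set_printoptions(suppress=True,precision=1)
togo()
q,d,W=cloud('side')
m=(d>0)&(W[...,2]>45)&(W[...,2]<62)&(abs(W[...,0]-445)<80)&(abs(W[...,1]+394)<80);w=W[m]
print('bowl rim',len(w),w.min(0),w.max(0))
m=(d>0)&(W[...,2]<45)&(W[...,2]>3)&(np.hypot(W[...,0]-444,W[...,1]+396)<52)
for t in(14,20,26,32):
    w=W[m&(W[...,2]>t)];w=w[np.hypot(w[:,0]-444,w[:,1]+396)<38];print(t,len(w),w.mean(0) if len(w) else '')
cv2.imwrite('pics/s7.png',np.hstack([cv2.resize(q[320:400,190:280],(405,360)),cv2.resize(q[165:265,190:310],(395,360))]))
E
```

```text
t: 16.08
eef_pos: [433.0, -399.1, 11.0]
ee_rot: [3.139, 0.018, 0.004]
force: [0.3, -1.7, -0.1]
width: 18.2
grip_force: 40.1
t: 17.32
eef_pos: [430.2, -397.1, 147.0]
ee_rot: [-3.139, -0.018, 0.005]
force: [-0.6, 0.3, 0.4]
width: 38.2
grip_force: 0.0
t 17.325 tcp [ 430.2 -397.1  147. ] w 38.21996945806258 grip 0.0
tool x,y,z axes [[1.0, 0.012, -0.003], [0.012, -1.0, -0.003], [-0.003, 0.003, -1.0]]
bowl rim 662 [ 379.6 -459.3   45. ] [ 506.8 -329.9   59. ]
14 468 [ 444.1 -396.7   23.2]
20 267 [ 444.5 -395.4   29. ]
26 174 [ 449.  -394.2   31.8]
32 73 [ 456.6 -393.1   36.2]
```

View pics/s7.png

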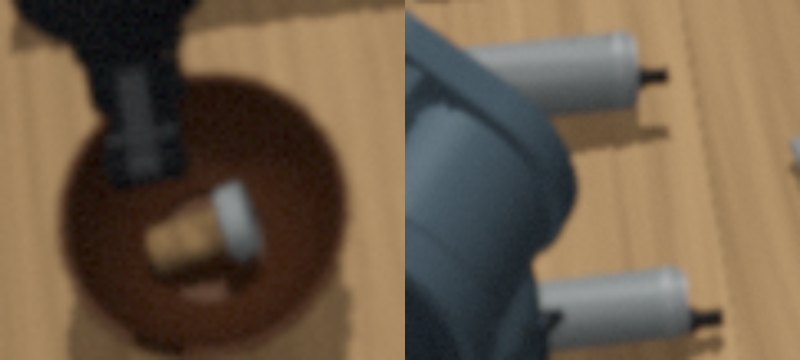

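The stopper lies in the bowl at about (205,230) in the left crop, the bowl hasn't moved, and neither canister has moved. Next I'll go to the -y side of big, turn back, and open fully so both fingers push its side.

```bash
python3 -m handwheel '[{"xyz":[0.0094,-0.0533,0],"rotation":[0,0,0]},{"xyz":[0.0094,-0.0533,0],"rotation":[0,0,0]},{"xyz":[0.0094,-0.0533,0],"rotation":[0,0,0]},{"xyz":[0.0094,-0.0533,0],"rotation":[0,0,0]},{"xyz":[0.0094,-0.0533,0],"rotation":[0,0,0]},{"xyz":[0.0094,-0.0533,0],"rotation":[0,0,0]},{"xyz":[0.0094,-0.0533,0],"rotation":[0,0,0]},{"xyz":[0.0094,-0.0533,0],"rotation":[0,0,0]},{"xyz":[0,0,0],"rotation":[0,0,-10.7]},{"xyz":[0,0,0],"rotation":[0,0,-10.7]},{"xyz":[0,0,0],"rotation":[0,0,-10.7]},{"xyz":[0,0,0],"rotation":[0,0,-10.7]},{"xyz":[0,0,0],"rotation":[0,0,-10.7]},{"xyz":[0,0,0],"rotation":[0,0,-10.7]},{"xyz":[0,0,0],"rotation":[0,0,-10.7]},{"xyz":[0,0,0],"rotation":[0,0,-10.7]},{"xyz":[0,0,0],"rotation":[0,0,0]},{"xyz":[0,0,0],"rotation":[0,0,0]},{"xyz":[0,0,0],"rotation":[0,0,0]}]' 1
cat >>h.py <<'E'
def can(name,r,rs,ylo,yhi,views=('side','top')):
    """spout/axis estimate: axis line from body cloud fit, spout from dark pixels beyond the cap"""
    from scipy.optimize import least_squares
    for n in views:
        p,d,W=cloud(n);T=np.array(manip.camera_model(n)['world_to_cam']);C=-T[:3,:3].T@T[:3,3]
        m=(d>0)&(W[...,1]>ylo)&(W[...,1]<yhi)&(W[...,0]>415)&(W[...,0]<620)&(W[...,2]>28)&(W[...,2]<24+2*r)
        hsv=cv2.cvtColor(p,cv2.COLOR_BGR2HSV)
        b=W[m&(W[...,0]<570)&(W[...,0]>430)&(hsv[...,1]<90)]
        z0=20+r
        f=lambda q:np.hypot(b[:,1]-q[0]-q[1]*(b[:,0]-500),b[:,2]-z0-q[2])-r
        q=least_squares(f,[np.median(b[:,1]),-.06,0],loss='soft_l1',f_scale=2).x
        s=W[m&(p.max(2)<75)&(W[...,0]>580)]
        if len(s)<6: print(n,name,'axis',q,'body',len(b),'spout px',len(s));continue
        c=np.median(s,0);v=(c-C)/np.linalg.norm(c-C);c=c+4.5*v
        dy=c[1]-(q[0]+q[1]*(c[0]-500));dz=c[2]-z0-q[2]
        print(n,name,len(b),len(s),'y500 %.1f slope %.3f dz0 %.1f'%tuple(q),'off',round(dy,1),round(dz,1),'norm %.1f/%d'%(np.hypot(dy,dz),rs),'tilt to -y deg %.0f'%np.degrees(np.arctan2(-dy,dz)),'roll mm %.1f'%(np.arctan2(-dy,dz)*r))
E
python3 - <<'E'
from h import *
togo((500,40,3))
can('big',30,20,55,140,('side',))
can('small',24,14,-160,-80,('side',))
# sanity on start pictures
E
```

```text
t: 19.75
eef_pos: [501.7, 29.1, 148.9]
ee_rot: [-2.294, -2.146, 0.0]
force: [-0.6, -0.1, -0.5]
width: 85.3
grip_force: 0.0
t 19.75 tcp [501.7  29.1 148.9] w 85.26091900033668 grip 0.0
tool x,y,z axes [[0.067, 0.998, 0.0], [0.998, -0.067, -0.0], [-0.0, 0.0, -1.0]]
(500, 40, 3) tool shift mm [ 10.7  -2.3 145.9]
side big 1142 23 y500 99.3 slope -0.072 dz0 -0.7 off -19.7 9.7 norm 22.0/20 tilt to -y deg 64 roll mm 33.4
side small 1185 32 y500 -117.8 slope -0.069 dz0 -0.7 off -13.7 -5.2 norm 14.7/14 tilt to -y deg 111 roll mm 46.4
```

The estimates agree: big needs about 33–35 mm of roll and small about 46–50 mm. I'll descend beside big and push at 30 mm/s.

```bash
python3 -m handwheel '[{"xyz":[0,0,0.03],"rotation":[0,0,0]},{"xyz":[0,0,0.04],"rotation":[0,0,0]},{"xyz":[0,0,0.04],"rotation":[0,0,0]},{"xyz":[0,0,0.03],"rotation":[0,0,0]},{"xyz":[0.007,0,0.005],"rotation":[0,0,0]},{"xyz":[0.007,0,0],"rotation":[0,0,0]},{"xyz":[0,0,0],"rotation":[0,0,0]},{"xyz":[0,0,0],"rotation":[0,0,0]}]'
python3 -m handwheel '[{"xyz":[0.0036,0,0],"rotation":[0,0,0]},{"xyz":[0.0036,0,0],"rotation":[0,0,0]},{"xyz":[0.0036,0,0],"rotation":[0,0,0]},{"xyz":[0.0036,0,0],"rotation":[0,0,0]},{"xyz":[0.0036,0,0],"rotation":[0,0,0]},{"xyz":[0.0036,0,0],"rotation":[0,0,0]},{"xyz":[0.0036,0,0],"rotation":[0,0,0]},{"xyz":[0.0036,0,0],"rotation":[0,0,0]},{"xyz":[0,0,0],"rotation":[0,0,0]},{"xyz":[0,0,0],"rotation":[0,0,0]},{"xyz":[0,0,0],"rotation":[0,0,0]}]'
python3 - <<'E'
from h import *
togo()
can('big',30,20,50,180)
E
```

```text
t: 20.85
eef_pos: [504.0, 43.3, 5.5]
ee_rot: [2.291, 2.147, 0.003]
force: [-0.5, -0.7, 1.3]
width: 85.4
grip_force: 0.0
t: 22.22
eef_pos: [504.6, 71.7, 4.1]
ee_rot: [-2.293, -2.148, 0.0]
force: [0.9, 0.3, 1.0]
width: 85.8
grip_force: 0.0
t 22.225 tcp [504.6  71.7   4.1] w 85.78499815107055 grip 0.0
tool x,y,z axes [[0.065, 0.998, -0.0], [0.998, -0.065, -0.0], [-0.0, -0.0, -1.0]]
side big 524 25 y500 116.2 slope -0.076 dz0 0.1 off -10.7 18.2 norm 21.1/20 tilt to -y deg 31 roll mm 16.0
top big 365 7 y500 117.8 slope -0.079 dz0 -0.4 off -8.2 19.3 norm 21.0/20 tilt to -y deg 23 roll mm 12.0
```

```bash
python3 -m handwheel '[{"xyz":[0.0035,0,0],"rotation":[0,0,0]},{"xyz":[0.0035,0,0],"rotation":[0,0,0]},{"xyz":[0.0035,0,0],"rotation":[0,0,0]},{"xyz":[0.0035,0,0],"rotation":[0,0,0]},{"xyz":[0,0,0],"rotation":[0,0,0]},{"xyz":[0,0,0],"rotation":[0,0,0]},{"xyz":[-0.01,0,0],"rotation":[0,0,0]},{"xyz":[-0.02,0,0],"rotation":[0,0,0]},{"xyz":[-0.02,0,0],"rotation":[0,0,0]},{"xyz":[0,0,0],"rotation":[0,0,0]},{"xyz":[0,0,0],"rotation":[0,0,0]},{"xyz":[0,0,0],"rotation":[0,0,0]}]'
python3 - <<'E'
from h import *
togo()
can('big',30,20,65,200);can('big',30,20,65,200)
E
```

```text
t: 23.82
eef_pos: [502.4, 37.1, 4.3]
ee_rot: [-2.291, -2.149, -0.001]
force: [-0.3, -0.4, 0.3]
width: 85.4
grip_force: 0.0
t 23.825 tcp [502.4  37.1   4.3] w 85.40478456160729 grip 0.0
tool x,y,z axes [[0.064, 0.998, 0.001], [0.998, -0.064, 0.0], [0.0, 0.001, -1.0]]
side big 214 22 y500 131.3 slope -0.079 dz0 -0.6 off -2.0 21.3 norm 21.3/20 tilt to -y deg 5 roll mm 2.8
top big 1138 44 y500 132.6 slope -0.072 dz0 -0.2 off -2.1 22.1 norm 22.2/20 tilt to -y deg 5 roll mm 2.8
side big 216 22 y500 131.8 slope -0.071 dz0 -0.6 off -2.6 21.0 norm 21.2/20 tilt to -y deg 7 roll mm 3.7
top big 1135 44 y500 132.8 slope -0.070 dz0 -0.4 off -2.4 22.2 norm 22.3/20 tilt to -y deg 6 roll mm 3.2
```

Big is within about 6° of upright, which is well inside tolerance. Next is small: rise, cross over it, and descend on its -y side.

```bash
python3 -m handwheel '[{"xyz":[0,0,-0.05],"rotation":[0,0,0]},{"xyz":[0,0,-0.055],"rotation":[0,0,0]},{"xyz":[-0.053,0.003,0],"rotation":[0,0,0]},{"xyz":[-0.053,0.003,0],"rotation":[0,0,0]},{"xyz":[-0.053,0.003,0],"rotation":[0,0,0]},{"xyz":[-0.053,0.003,0],"rotation":[0,0,0]},{"xyz":[0,0,0],"rotation":[0,0,0]},{"xyz":[0,0,0],"rotation":[0,0,0]},{"xyz":[0,0,0],"rotation":[0,0,0]},{"xyz":[0,0,0],"rotation":[0,0,0]}]'
python3 - <<'E'
from h import *
togo((502,-172,-2))
can('big',30,20,65,200,('top',));can('small',24,14,-160,-80)
E
```

```text
t: 25.28
eef_pos: [500.7, -174.6, 109.2]
ee_rot: [-2.289, -2.151, -0.0]
force: [-0.3, 0.4, 0.6]
width: 85.5
grip_force: 0.0
t 25.275 tcp [ 500.7 -174.6  109.2] w 85.53096269767165 grip 0.0
tool x,y,z axes [[0.062, 0.998, 0.0], [0.998, -0.062, 0.0], [0.0, 0.0, -1.0]]
(502, -172, -2) tool shift mm [  2.6   1.1 111.2]
top big 1315 44 y500 132.7 slope -0.069 dz0 -0.2 off -2.4 22.0 norm 22.2/20 tilt to -y deg 6 roll mm 3.2
side small 1115 31 y500 -117.8 slope -0.071 dz0 -0.8 off -12.1 -5.1 norm 13.2/14 tilt to -y deg 113 roll mm 47.3
top small 1040 34 y500 -116.8 slope -0.073 dz0 -0.3 off -12.7 -5.3 norm 13.8/14 tilt to -y deg 113 roll mm 47.2
```

```bash
python3 -m handwheel '[{"xyz":[0,0,0.03],"rotation":[0,0,0]},{"xyz":[0,0,0.04],"rotation":[0,0,0]},{"xyz":[0,0,0.035],"rotation":[0,0,0]},{"xyz":[0,0,0.005],"rotation":[0,0,0]},{"xyz":[0,0,0],"rotation":[0,0,0]},{"xyz":[0,0,0],"rotation":[0,0,0]}]'
python3 -m handwheel '[{"xyz":[0.0036,0,0],"rotation":[0,0,0]},{"xyz":[0.0036,0,0],"rotation":[0,0,0]},{"xyz":[0.0036,0,0],"rotation":[0,0,0]},{"xyz":[0.0036,0,0],"rotation":[0,0,0]},{"xyz":[0.0036,0,0],"rotation":[0,0,0]},{"xyz":[0.0036,0,0],"rotation":[0,0,0]},{"xyz":[0.0036,0,0],"rotation":[0,0,0]},{"xyz":[0.0036,0,0],"rotation":[0,0,0]},{"xyz":[0.0036,0,0],"rotation":[0,0,0]},{"xyz":[0.0036,0,0],"rotation":[0,0,0]},{"xyz":[0.0036,0,0],"rotation":[0,0,0]},{"xyz":[0.0036,0,0],"rotation":[0,0,0]},{"xyz":[0.0036,0,0],"rotation":[0,0,0]},{"xyz":[0,0,0],"rotation":[0,0,0]},{"xyz":[0,0,0],"rotation":[0,0,0]},{"xyz":[0,0,0],"rotation":[0,0,0]}]'
python3 - <<'E'
from h import *
togo()
can('small',24,14,-150,-30)
E
```

```text
t: 26.18
eef_pos: [502.2, -176.8, 0.9]
ee_rot: [2.29, 2.146, 0.002]
force: [0.4, 0.7, -0.8]
width: 85.5
grip_force: 0.0
t: 28.18
eef_pos: [503.4, -129.9, -0.9]
ee_rot: [-2.293, -2.147, 0.0]
force: [0.3, -0.1, -0.0]
width: 85.5
grip_force: 0.0
t 28.175 tcp [ 503.4 -129.9   -0.9] w 85.52639752312737 grip 0.0
tool x,y,z axes [[0.065, 0.998, -0.0], [0.998, -0.065, -0.0], [-0.0, -0.0, -1.0]]
side small 371 27 y500 -137.4 slope -0.056 dz0 -1.4 off 30.0 9.4 norm 31.5/14 tilt to -y deg -73 roll mm -30.4
top small 855 32 y500 -91.5 slope -0.075 dz0 -0.3 off -10.9 8.6 norm 13.9/14 tilt to -y deg 52 roll mm 21.7
```

```bash
python3 -m handwheel '[{"xyz":[0.0035,0,0],"rotation":[0,0,0]},{"xyz":[0.0035,0,0],"rotation":[0,0,0]},{"xyz":[0.0035,0,0],"rotation":[0,0,0]},{"xyz":[0.0035,0,0],"rotation":[0,0,0]},{"xyz":[0.0035,0,0],"rotation":[0,0,0]},{"xyz":[0.0035,0,0],"rotation":[0,0,0]},{"xyz":[0,0,0],"rotation":[0,0,0]},{"xyz":[0,0,0],"rotation":[0,0,0]},{"xyz":[-0.01,0,0],"rotation":[0,0,0]},{"xyz":[-0.02,0,0],"rotation":[0,0,0]},{"xyz":[-0.01,0,0],"rotation":[0,0,0]},{"xyz":[0,0,0],"rotation":[0,0,0]},{"xyz":[0,0,0],"rotation":[0,0,0]},{"xyz":[0,0,0],"rotation":[0,0,0]}]'
python3 - <<'E'
from h import *
togo()
can('small',24,14,-110,-20);can('small',24,14,-110,-20,('top',));can('big',30,20,90,200)
E
```

```text
t: 30.02
eef_pos: [502.4, -147.7, -0.8]
ee_rot: [-2.291, -2.149, -0.001]
force: [0.3, -0.8, 0.0]
width: 85.1
grip_force: 0.0
t 30.025 tcp [ 502.4 -147.7   -0.8] w 85.14968081073312 grip 0.0
tool x,y,z axes [[0.064, 0.998, 0.001], [0.998, -0.064, 0.0], [0.0, 0.001, -1.0]]
side small 211 32 y500 -70.8 slope -0.073 dz0 -0.5 off -3.4 15.7 norm 16.1/14 tilt to -y deg 12 roll mm 5.1
top small 1040 42 y500 -69.5 slope -0.069 dz0 -0.3 off -2.4 15.5 norm 15.7/14 tilt to -y deg 9 roll mm 3.7
top small 1043 43 y500 -69.7 slope -0.063 dz0 -0.4 off -2.6 16.5 norm 16.7/14 tilt to -y deg 9 roll mm 3.8
side big 64 14 y500 132.9 slope -0.050 dz0 -1.3 off -6.5 22.9 norm 23.8/20 tilt to -y deg 16 roll mm 8.3
top big 1320 43 y500 132.7 slope -0.073 dz0 -0.3 off -1.9 22.2 norm 22.2/20 tilt to -y deg 5 roll mm 2.6
```

Small is still about 10° short, so I'll nudge it a further 3.5 mm or so at the same speed, then retreat.

```bash
python3 -m handwheel '[{"xyz":[0.0035,0,0],"rotation":[0,0,0]},{"xyz":[0.0035,0,0],"rotation":[0,0,0]},{"xyz":[0.0035,0,0],"rotation":[0,0,0]},{"xyz":[0.0035,0,0],"rotation":[0,0,0]},{"xyz":[0.0035,0,0],"rotation":[0,0,0]},{"xyz":[0.0035,0,0],"rotation":[0,0,0]},{"xyz":[0.0035,0,0],"rotation":[0,0,0]},{"xyz":[0.0035,0,0],"rotation":[0,0,0]},{"xyz":[0.0035,0,0],"rotation":[0,0,0]},{"xyz":[0.0035,0,0],"rotation":[0,0,0]},{"xyz":[0.0035,0,0],"rotation":[0,0,0]},{"xyz":[0.0035,0,0],"rotation":[0,0,0]},{"xyz":[0,0,0],"rotation":[0,0,0]},{"xyz":[0,0,0],"rotation":[0,0,0]},{"xyz":[-0.01,0,0],"rotation":[0,0,0]},{"xyz":[-0.02,0,0],"rotation":[0,0,0]},{"xyz":[-0.01,0,0],"rotation":[0,0,0]},{"xyz":[0,0,0],"rotation":[0,0,0]},{"xyz":[0,0,0],"rotation":[0,0,0]},{"xyz":[0,0,0],"rotation":[0,0,0]}]'
python3 - <<'E'
from h import *
togo()
can('small',24,14,-110,-20);can('small',24,14,-110,-20)
E
```

```text
t: 32.78
eef_pos: [502.5, -145.7, -0.8]
ee_rot: [-2.291, -2.149, -0.001]
force: [-0.1, -0.1, 0.7]
width: 85.7
grip_force: 0.0
t 32.775 tcp [ 502.5 -145.7   -0.8] w 85.66300200779663 grip 0.0
tool x,y,z axes [[0.064, 0.998, 0.001], [0.998, -0.064, 0.0], [0.0, 0.001, -1.0]]
side small 200 32 y500 -70.8 slope -0.074 dz0 -0.5 off -2.7 16.5 norm 16.8/14 tilt to -y deg 9 roll mm 3.8
top small 1038 43 y500 -69.6 slope -0.066 dz0 -0.4 off -2.3 16.7 norm 16.9/14 tilt to -y deg 8 roll mm 3.3
side small 201 32 y500 -70.7 slope -0.066 dz0 -0.6 off -3.6 16.0 norm 16.4/14 tilt to -y deg 13 roll mm 5.3
top small 1033 43 y500 -69.4 slope -0.067 dz0 -0.2 off -2.5 16.9 norm 17.0/14 tilt to -y deg 8 roll mm 3.5
```

```bash
python3 -m handwheel '[{"xyz":[0.005,0,0],"rotation":[0,0,0]},{"xyz":[0.005,0,0],"rotation":[0,0,0]},{"xyz":[0.005,0,0],"rotation":[0,0,0]},{"xyz":[0.005,0,0],"rotation":[0,0,0]},{"xyz":[0.005,0,0],"rotation":[0,0,0]},{"xyz":[0.005,0,0],"rotation":[0,0,0]},{"xyz":[0.005,0,0],"rotation":[0,0,0]},{"xyz":[0.0035,0,0],"rotation":[0,0,0]},{"xyz":[0,0,0],"rotation":[0,0,0]},{"xyz":[0.0015,0,0],"rotation":[0,0,0]},{"xyz":[0.0015,0,0],"rotation":[0,0,0]},{"xyz":[0.0015,0,0],"rotation":[0,0,0]},{"xyz":[0.0015,0,0],"rotation":[0,0,0]},{"xyz":[0,0,0],"rotation":[0,0,0]},{"xyz":[0,0,0],"rotation":[0,0,0]}]'
python3 - <<'E'
from h import *
togo()
can('small',24,14,-92,-20,('top',));can('small',24,14,-92,-20,('top',))
E
```

```text
t: 34.85
eef_pos: [505.3, -102.3, -0.8]
ee_rot: [-2.293, -2.148, -0.0]
force: [-0.4, 0.0, 0.8]
width: 85.6
grip_force: 0.0
t 34.85 tcp [ 505.3 -102.3   -0.8] w 85.61709710461919 grip 0.0
tool x,y,z axes [[0.065, 0.998, 0.0], [0.998, -0.065, -0.0], [-0.0, 0.0, -1.0]]
top small 758 35 y500 -65.9 slope -0.066 dz0 -0.4 off -0.8 15.8 norm 15.8/14 tilt to -y deg 3 roll mm 1.2
top small 762 36 y500 -66.0 slope -0.065 dz0 -0.3 off -0.7 16.2 norm 16.2/14 tilt to -y deg 2 roll mm 1.0
```

Small is now within about 3° of upright. I'll retreat, rise, and do a final check of everything.

```bash
python3 -m handwheel '[{"xyz":[-0.01,0,0],"rotation":[0,0,0]},{"xyz":[-0.02,0,0],"rotation":[0,0,0]},{"xyz":[-0.02,0,0],"rotation":[0,0,0]},{"xyz":[0,0,-0.04],"rotation":[0,0,0]},{"xyz":[0,0,-0.06],"rotation":[0,0,0]},{"xyz":[0,0,-0.06],"rotation":[0,0,0]},{"xyz":[-0.05,0,0],"rotation":[0,0,0]},{"xyz":[-0.05,0,0],"rotation":[0,0,0]},{"xyz":[0,0,0],"rotation":[0,0,0]},{"xyz":[0,0,0],"rotation":[0,0,0]},{"xyz":[0,0,0],"rotation":[0,0,0]},{"xyz":[0,0,0],"rotation":[0,0,0]}]'
python3 - <<'E'
from h import *
np.set_printoptions(suppress=True,precision=1)
togo()
can('small',24,14,-110,-20);can('big',30,20,80,200)
q,d,W=cloud('top')
for a,b in((-20,30),(130,210)):pass
for nm,ylo,yhi in(('small',-110,-30),('big',90,180)):
    m=(d>0)&(W[...,1]>ylo)&(W[...,1]<yhi)&(W[...,2]>55)&(W[...,0]>400)&(W[...,0]<620)&(q.max(2)>75);x=W[m][:,0];print(nm,'x',np.percentile(x,[.5,99.5]))
E
```

```text
t: 36.45
eef_pos: [495.9, -250.4, 159.1]
ee_rot: [-2.29, -2.151, -0.0]
force: [-0.2, -0.5, -0.4]
width: 85.6
grip_force: 0.0
t 36.45 tcp [ 495.9 -250.4  159.1] w 85.59828905276572 grip 0.0
tool x,y,z axes [[0.063, 0.998, 0.0], [0.998, -0.063, -0.0], [-0.0, 0.0, -1.0]]
side small axis [-67.3  -0.1  -0.2] body 51 spout px 1
top small 1038 43 y500 -65.9 slope -0.061 dz0 -0.3 off -1.5 15.7 norm 15.7/14 tilt to -y deg 5 roll mm 2.2
side big 250 21 y500 132.5 slope -0.056 dz0 -0.7 off -5.5 20.6 norm 21.4/20 tilt to -y deg 15 roll mm 7.9
top big 1326 44 y500 132.6 slope -0.073 dz0 -0.2 off -1.9 22.4 norm 22.5/20 tilt to -y deg 5 roll mm 2.6
small x [430.6 592.1]
big x [429.5 600.5]
```

```bash
python3 -c "
from cell import manip
print(manip.close_job())"
```

```text
the job is handed in; nothing more can be done
None
```

I handed the job in at about 36.5 s of the 61 s allowed: the stopper is in the bowl and both canisters lie across the board with spouts up, about 5° off vertical by the top camera, though one partly blocked side view read 15° for the big one; I did not see the verdict.

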